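# Dress a plate edge with forward file strokes

## Robot

A 7-joint arm with a two-finger parallel gripper is mounted at the origin on a cart in front of the work surface, level with it; the furniture and walls round the work are solid. World frame = base frame: x ahead of the robot, y to its left, z up, the work surface at z = 0. Lengths are in m, angles in rad, forces in N, time in s.
With the tool pointing down it reaches from about 0.4 to 0.85 m from the base axis. Payload 4.5 kg.
Tool frame: the origin (TCP) lies where the fingers leave the gripper's body, on its centre line; the fingertips stand 64 mm ahead of it and the grasp point (between the pads) lies 45 mm ahead of it; z points along the fingers, y is the line along which they close (so a half turn about z gives the same grasp; the last joint's range is limited). The gripper opens to 88 mm and grips with 3 to 60 N. Pads are 18 mm wide; open, the fingers measure 123 mm over their backs; the gripper's body (75 mm by 187 mm) begins 45 mm behind the grasp point.
Start: joints at [-1.248, 0.689, -0.195, 1.565, 0.157, 0.902, -0.215], TCP at [0.178, 0.599, 0.303] pointing down, gripper open.
Joint ranges: [-3.01, 3.01], [-0.46, 2.08], [-1.47, 1.51], [0.13, 2.56], [-1, 4.14], [0.04, 2.09], [-2.66, 2.66]. Speed limits (rad/s): [2.57, 2.57, 3.14, 3.14, 3.14, 3.14, 3.14].

## Interface

Orientations are given as a unit quaternion [x, y, z, w].
In Python, from plant import r gives the robot as it stands.
- The arm moves only by the tool play_rows, never from a script. Its arguments are lists of equal length, an entry for each row: "translation": the shift along the tool's x, y, z in m, a list of three; "delta_rot": the turn, a rotation vector about the tool's x, y, z in degrees, a list of three; "grip": the opening, from -1 (shut) to 1 (fully open). In form: {"translation": [[x, y, z], ...], "delta_rot": [[rx, ry, rz], ...], "grip": [grip, ...]}. A call has 1 to 20 rows; each row shifts and turns the commanded pose from where the row before left it, along the tool's axes as they then stand; what a row does not reach is not made up. A row lasts 1/8 s, in which the tool goes at most 62.5 mm and 10.7 degrees, less where a joint would pass 70% of its speed; a pose out of reach is approached as far as the arm can. A call with a gripper value outside its range is refused whole. The fingers move at their own pace and stop on an object; "squeeze" is the grip in N (left out, the last holds). Time passes only in rows, so rows that do not move let the fingers close. It gives the time, the measured TCP pose, the force, the opening and the grip force at its end, in the units of the state.
- r.get_state(): the state, without advancing time (a new reading comes with each control period).
- r.snapshot(name): name is "scene" or "top" or "wrist"; returns the picture (420x560x3 uint8, blue, green, red); there is no depth.
- r.get_calibration(name): a dict with "intrinsics" (3x3 intrinsics, pixels), "k1" (the pictures are not rectified: a ray, as slopes to the right and down, at radius r is drawn at 1 + k1 r^2 times it, then the intrinsics apply), "eye" and "rotation" of the camera in the world. Camera axes: x right, y up, looking along -z (the intrinsics and any distortion apply to the point x, -y, -z); pixel columns grow to the right and rows downward; lengths in m; the calibration is good to about 2 mm. A picture is of the moment at which its call begins: read the wrist's pose just before it. get_calibration takes no time and is no camera call; for the wrist camera it gives the pose at the moment of the call.
- r.finish_job(): hands the job in; it is judged then, once.
Trained networks look in the newest picture that a camera, given by its name, has taken for a name from the list of things; names that differ only in an ending like _2 or _b are one class to them, and where a whole thing is asked for, a point or a joint stands for the part that bears it (a point fixed in the world has none). Each returns a list of dicts, best first, with "confidence" (0 to 1); they miss things now and then, are a little off and sometimes report something else, mostly with a low value. They report only what shows in the picture. A call takes as long as a camera call. They do not tell look-alikes from the thing itself.
- r.look_for(camera, target): "point" ([x, y, z] in m, in world coordinates, good to about 4 mm: the middle of the surface that is visible of it).
- r.silhouettes(camera, target): "pixels" (420x560 bool, what is visible of it).
The state is a dict: "clock": time; "q": joint angles; "qd": joint speeds; "joint_torque": joint torques, N m; "tool_pos": TCP position; "eef_rot": TCP orientation; "contact_force": force on the tool from outside, world axes, zero at the start; "moment": the same for the moment, N m; "opening": opening from 0.0 (shut) to 1.0 (fully open); "finger_force": force on a finger pad.
Only numpy, scipy, OpenCV 4.12 (cv2) and the standard library are available. Lean on these libraries where they do the work, as an engineer would, in place of code of your own. Each camera call takes 0.05 s, during which the arm holds its last target. There are 200 camera calls.

## Task

Dress the upper edge of the steel plate in the vice with the file: one stroke across its left end, then one across the middle, then one across the right end, each pushed straight forward (away from you) with light, steady pressure and the file kept level, from the front part of the blade to its rear part. File on the forward stroke only: lift the file clear to bring it back, and neither bear down hard nor drag it backwards over the edge. Then lay the file back in its wooden tray and let go, leaving the bolt, jar and bearing beside the vice where they are.

Things in the scene. Friction and masses are not known exactly. Their poses are not given: they have to be found in the camera images.
- file: flat file: dark steel blade 150 x 24 x 6 mm, teeth below; on it a foot plate 84 x 20 mm, 6 to 10 mm above the underside, and on that an orange grip block 64 mm long, 16 wide, 10 to 44 mm above the underside. 0.2 to 0.3 kg, its weight hangs on the tool once lifted. Origin: middle of the blade's underside; x along the blade (front end away from the robot), y left, z up
- file_grip (a point): where to pinch the file from straight above, across the 16 mm width (file's y): middle of the orange grip block, 32 mm above the blade's underside; axes as the file. Grip with about 100 N so that it does not tip in the fingers
- vice: steel machine vice bolted to the bench; black rubber soft jaws, tops at 72 and 74 mm, hold an upright steel plate 6 mm thick (along x), 64 mm wide (along y). Origin: on the bench below the middle of the plate; x: forward stroke, square across the plate, away from the robot; y: along the plate's upper edge to the left; z up. Its crank, 125 mm high, stands 207 mm beyond the plate
- edge_mid (a point): point 95 mm above the vice's origin; axes as the vice. The plate's level upper edge, the work, passes within 7 mm above or below it: the plate was clamped by eye, the true height (88 to 102 mm) is not measured and must be found by feel. The edge is stiff up and down. Press with about 7 N all along (under 3 N the file only skates, over 24 N spoils the work)
- stroke_left (a point): start of the stroke on the left end: 45 mm behind the plate (x = -45 mm of the vice), y = +18 mm, at the 95 mm height; axes as the vice. The file's origin starts over here and runs forward along x to 45 mm beyond the plate (x = +45 mm). The middle stroke runs likewise at y = 0 and the right one at y = -18 mm, each within 7 mm
- plate_give (a joint): how far the plate is pulled along x in its rubber jaws by the file's drag, in m; 0 at rest, positive when dragged forward (away from the robot), negative when dragged back; springs back at about 1.5 N per mm
- rest: shallow open wooden tray fixed on the bench, where the file lies: 190 x 60 x 14 mm, walls and floor 5 mm thick (inside 180 x 50 mm). Origin: middle of its underside; x along its length, z up. The file lies along it with its underside 5 mm above the tray's underside. It may be to the left or to the right of the vice
- bolt: grey M16 bolt standing on its head beside the vice, 27 x 26 x 80 mm, loose; origin at the middle of its underside
- jar: jar of paste with a black lid standing beside the vice, 65 mm across, 76 mm high, loose; origin at the middle of its underside
- bearing: steel ball bearing lying on the bench beside the vice, 72 mm across, 17 mm high, loose; origin at the middle of its underside
There are look-alikes about, which are no part of the job. Leave any blue look-alike of the file alone.

How it is judged:
On the way, in this order (a step that is already met when the one before it is completed fails the run):
1. the file lies on the left end of the edge with the front part of its blade, level, square across and pressed on (over 3 N) (contact force between file and vice above 3 N and x of file in the frame of vice between -0.065 and -0.028 m and y of file in the frame of vice between 0.011 and 0.025 m and z of file in the frame of vice above 0.084 m and angle between file's own z axis and vertical below 0.15 rad and angle between the x axis of file and the x axis of vice, either way round below 0.2 rad), for 0.1 s.
2. still pressed on, it has been pushed forward to the middle of its blade at the left end, dragging the plate forward (contact force between file and vice above 3 N and x of file in the frame of vice between -0.012 and 0.012 m and y of file in the frame of vice between 0.011 and 0.025 m and z of file in the frame of vice above 0.084 m and angle between file's own z axis and vertical below 0.15 rad and angle between the x axis of file and the x axis of vice, either way round below 0.2 rad and value of joint plate_give above 0.0007 m), for 0.08 s.
3. still pressed on, it has been pushed on to the rear part of its blade at the left end (contact force between file and vice above 3 N and x of file in the frame of vice between 0.028 and 0.065 m and y of file in the frame of vice between 0.011 and 0.025 m and z of file in the frame of vice above 0.084 m and angle between file's own z axis and vertical below 0.15 rad and angle between the x axis of file and the x axis of vice, either way round below 0.2 rad and value of joint plate_give above 0.0007 m), for 0.08 s.
4. the file lies on the middle of the edge with the front part of its blade, level, square across and pressed on (over 3 N) (contact force between file and vice above 3 N and x of file in the frame of vice between -0.065 and -0.028 m and y of file in the frame of vice between -0.007 and 0.007 m and z of file in the frame of vice above 0.084 m and angle between file's own z axis and vertical below 0.15 rad and angle between the x axis of file and the x axis of vice, either way round below 0.2 rad), for 0.1 s.
5. still pressed on, it has been pushed forward to the middle of its blade at the middle, dragging the plate forward (contact force between file and vice above 3 N and x of file in the frame of vice between -0.012 and 0.012 m and y of file in the frame of vice between -0.007 and 0.007 m and z of file in the frame of vice above 0.084 m and angle between file's own z axis and vertical below 0.15 rad and angle between the x axis of file and the x axis of vice, either way round below 0.2 rad and value of joint plate_give above 0.0007 m), for 0.08 s.
6. still pressed on, it has been pushed on to the rear part of its blade at the middle (contact force between file and vice above 3 N and x of file in the frame of vice between 0.028 and 0.065 m and y of file in the frame of vice between -0.007 and 0.007 m and z of file in the frame of vice above 0.084 m and angle between file's own z axis and vertical below 0.15 rad and angle between the x axis of file and the x axis of vice, either way round below 0.2 rad and value of joint plate_give above 0.0007 m), for 0.08 s.
7. the file lies on the right end of the edge with the front part of its blade, level, square across and pressed on (over 3 N) (contact force between file and vice above 3 N and x of file in the frame of vice between -0.065 and -0.028 m and y of file in the frame of vice between -0.025 and -0.011 m and z of file in the frame of vice above 0.084 m and angle between file's own z axis and vertical below 0.15 rad and angle between the x axis of file and the x axis of vice, either way round below 0.2 rad), for 0.1 s.
8. still pressed on, it has been pushed forward to the middle of its blade at the right end, dragging the plate forward (contact force between file and vice above 3 N and x of file in the frame of vice between -0.012 and 0.012 m and y of file in the frame of vice between -0.025 and -0.011 m and z of file in the frame of vice above 0.084 m and angle between file's own z axis and vertical below 0.15 rad and angle between the x axis of file and the x axis of vice, either way round below 0.2 rad and value of joint plate_give above 0.0007 m), for 0.08 s.
9. still pressed on, it has been pushed on to the rear part of its blade at the right end (contact force between file and vice above 3 N and x of file in the frame of vice between 0.028 and 0.065 m and y of file in the frame of vice between -0.025 and -0.011 m and z of file in the frame of vice above 0.084 m and angle between file's own z axis and vertical below 0.15 rad and angle between the x axis of file and the x axis of vice, either way round below 0.2 rad and value of joint plate_give above 0.0007 m), for 0.08 s.
At the end, for the whole second after the job is handed in: All three strokes made in order, and the file lies flat (tilt under 0.1 rad) on the floor of its wooden tray (underside less than 9 mm above the tray's underside, middle within 20 mm along and 18 mm across of the tray's middle), at rest and released (x of file in the frame of rest between -0.02 and 0.02 m and y of file in the frame of rest between -0.018 and 0.018 m and z of file in the frame of rest below 0.009 m and angle between file's own z axis and vertical below 0.1 rad and linear speed of file below 0.02 m/s and contact force between the fingers and file below 0.1 N); the robot touches nothing.
It fails at once if the file presses on the vice or plate with more than 24 N (contact force between file and vice above 24 N).
It fails at once if the file drags the plate backward (towards the robot) by more than 0.8 mm, as a return stroke that was not lifted does (value of joint plate_give below -0.0008 m).
It fails at once if the robot itself pushes on the vice or plate (over 3 N) (contact force between any of the arm, the fingers and vice above 3 N).
It fails at once if the bolt, jar or bearing is displaced by more than 20 mm (distance of any of bolt, jar, bearing from where it was at the start of the episode above 0.02 m).
It also fails if it takes over 72 s, if anything falls off the work surface, if the arm or the gripper's body presses on something with over 40 N, if the wrist force passes 120 N, or if a joint passes its speed limit or range.

## Working session

There is one attempt and no reset: what is moved stays moved. The work goes in short steps, Python scripts to look and compute and a tool call to move; the robot and the scene stay as the last step left them, time stands still between calls to the robot, and variables do not carry over. Pictures are saved under pics/ and viewed, at most 10 in all, crops included, and the job is handed in when it is done.

Besides the shell and the picture viewer there is one more tool, called as name(argument=value, ...) on one line, values as JSON. play_rows: Moves the arm, as the interface text tells. Its arguments: {"type":"object","properties":{"translation":{"type":"array","items":{"type":"array","items":{"type":"number"}}},"delta_rot":{"type":"array","items":{"type":"array","items":{"type":"number"}}},"grip":{"type":"array","items":{"type":"number"}},"squeeze":{"type":"number"}},"required":["translation","delta_rot","grip"]}

```bash
mkdir -p pics; ls; python3 - <<'E'
from plant import r
import cv2
print(r.get_state())
for n in("scene","top"):
    cv2.imwrite(f"pics/{n}0.png",r.snapshot(n)); print(n,r.get_calibration(n))
    for t in("file","vice","rest","bolt","jar","bearing"):
        print(t,[(round(d['confidence'],2),[round(float(v),3) for v in d['point']]) for d in r.look_for(n,t)])
E
```

```text
pics
{'clock': 0.0, 'q': array([-1.24823333,  0.69001997, -0.19452374,  1.56635964,  0.15730913,
        0.90248395, -0.21508499]), 'qd': array([ 1.41502605e-04, -5.06951192e-04,  3.20620888e-04,  2.67625218e-04,
       -1.01377800e-03,  1.26453090e-03, -2.36880879e-05]), 'joint_torque': array([ 2.83089694e-04, -5.27558541e+01, -1.26645729e+00, -1.53425074e+01,
       -5.25872782e-02,  6.79732490e-03,  1.80926927e-04]), 'tool_pos': array([0.17786669, 0.59861183, 0.30188355]), 'eef_rot': array([ 1.43823661e-01,  9.89602887e-01, -9.36078027e-04, -6.93205739e-05]), 'contact_force': array([ 0.02095333, -1.06510383, -0.04265939]), 'moment': array([0.01036903, 0.02757755, 0.02400898]), 'finger_force': 0.0, 'opening': 0.9990477508714096}
scene {'intrinsics': array([[397.38829019,   0.        , 281.1771918 ],
       [  0.        , 397.38829019, 215.15240591],
       [  0.        ,   0.        ,   1.        ]]), 'k1': 0.012876099287020723, 'eye': array([-0.06161185, -0.39282101,  0.63061707]), 'rotation': array([ 0.39190232, -0.2566779 , -0.46661261,  0.75020111])}
file [(0.93, [0.599, -0.237
[... 210 characters left out ...]
, 0.214, 0.011])]
top {'intrinsics': array([[518.2901704 ,   0.        , 289.16061892],
       [  0.        , 518.2901704 , 209.9211043 ],
       [  0.        ,   0.        ,   1.        ]]), 'k1': -0.19764621471883903, 'eye': array([ 0.44020011, -0.03671977,  1.29563923]), 'rotation': array([ 0.04391124, -0.0718542 , -0.70061008,  0.70855789])}
file [(0.69, [0.612, -0.226, 0.007]), (0.61, [0.615, -0.235, 0.016]), (0.6, [0.554, -0.407, 0.01])]
vice [(0.56, [0.648, -0.01, 0.043])]
rest [(0.65, [0.609, -0.228, 0.004]), (0.46, [0.644, -0.007, 0.041])]
bolt [(0.42, [0.749, 0.139, 0.034]), (0.35, [0.648, -0.009, 0.045])]
jar [(0.93, [0.736, -0.179, 0.074])]
bearing [(0.77, [0.749, 0.218, 0.017])]
```

View pics/top0.png

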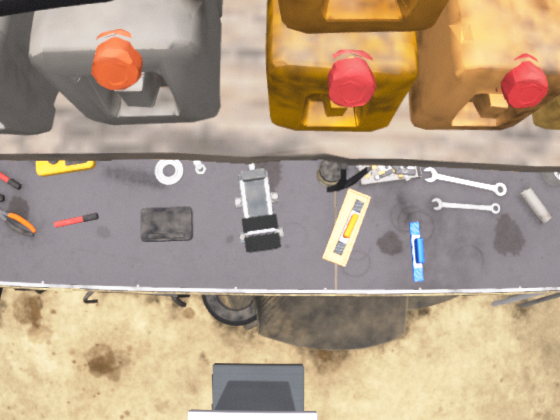

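View pics/scene0.png

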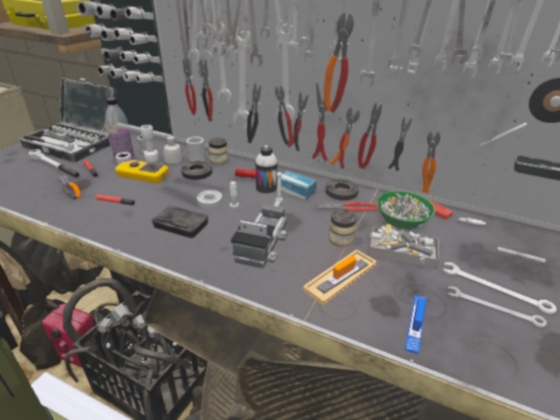

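The top view shows the orange file in its wooden tray at (347,228), a blue look-alike at (417,250), and the vice at (258,210). File candidates are orange (347,228) and blue (417,250), and the description says orange. The other scene objects are the jar at (330,172), the bolt at (200,167) and the bearing at (168,172).

```bash
cat > h.py <<'E'
import numpy as np, cv2
from scipy.spatial.transform import Rotation as R
from plant import r
def ray(c,uv):
    K=c["intrinsics"];p=(np.atleast_2d(uv)-K[:2,2])/K[0,0]
    q=p.copy()
    for _ in range(20): q=p/(1+c["k1"]*(q**2).sum(1,keepdims=True))
    d=np.c_[q[:,0],-q[:,1],-np.ones(len(q))]
    return R.from_quat(c["rotation"]).apply(d)
def plane(c,uv,z):
    d=ray(c,uv);e=np.array(c["eye"]);return e+d*((z-e[2])/d[:,2])[:,None]
def proj(c,P):
    x=R.from_quat(c["rotation"]).inv().apply(np.atleast_2d(P)-c["eye"])
    s=np.c_[x[:,0],-x[:,1]]/-x[:,2:];s=s*(1+c["k1"]*(s**2).sum(1,keepdims=True))
    return s*c["intrinsics"][0,0]+c["intrinsics"][:2,2]
def tri(cs,uvs):
    A=np.zeros((3,3));b=np.zeros(3)
    for c,u in zip(cs,uvs):
        d=ray(c,u)[0];d/=np.linalg.norm(d);M=np.eye(3)-np.outer(d,d);A+=M;b+=M@c["eye"]
    return np.linalg.solve(A,b)
def pose(): s=r.get_state();return s["tool_pos"],R.from_quat(s["eef_rot"])
def go(p,yaw=None):
    "yaw: world angle of the tool y axis"
    t,q=pose();print("tool shift (present axes)",q.inv().apply(np.array(p)-t).round(4))
    if yaw is not None:
        y=q.as_matrix()[:,1];a=(yaw-np.arctan2(y[1],y[0])+np.pi/2)%np.pi-np.pi/2
        print("turn z deg",-np.degrees(a)); q2=R.from_rotvec([0,0,a])*q
        print("shift after turn",q2.inv().apply(np.array(p)-t).round(4))
E
python3 - <<'E'
from h import *
c=r.get_calibration("top")
P=plane(c,[[333,262],[360,195]],.01);print(P)
a=np.arctan2(*(P[1]-P[0])[1::-1]);print(np.degrees(a))
print("vice",plane(c,[[247,248],[279,245],[241,203],[271,203]],.073))
w=r.get_calibration("wrist");t,q=pose()
print("cam in tool",q.inv().apply(w["eye"]-t),(q.inv()*R.from_quat(w["rotation"])).as_matrix().round(3),w["intrinsics"][0])
go([.55,-.12,.32],a+np.pi/2)
E
```

```text
[[ 0.5232993  -0.19724849  0.01      ]
 [ 0.69448698 -0.26751688  0.01      ]]
-22.316960587296048
vice [[ 0.55017921  0.01451603  0.073     ]
 [ 0.55829462 -0.06101864  0.073     ]
 [ 0.65789839  0.03106614  0.073     ]
 [ 0.65896418 -0.04074592  0.073     ]]
cam in tool [ 7.00378165e-02 -7.87049491e-06 -8.07746431e-02] [[ 0.     0.963  0.27 ]
 [ 1.     0.    -0.001]
 [-0.001  0.27  -0.963]] [295.55691791   0.         288.22908679]
tool shift (present axes) [-0.5614 -0.5834 -0.0173]
turn z deg 5.770750872773986
shift after turn [-0.6172 -0.524  -0.0172]
```

play_rows(translation=[[0,0,0],[-0.04,-0.035,0],[-0.04,-0.035,0],[-0.04,-0.035,0],[-0.04,-0.035,0],[-0.04,-0.035,0],[-0.04,-0.035,0],[-0.04,-0.035,0],[-0.04,-0.035,0],[-0.04,-0.035,0],[-0.04,-0.035,0],[-0.04,-0.035,0],[-0.04,-0.035,0],[-0.04,-0.035,0],[-0.04,-0.035,-0.02],[0,0,0],[0,0,0]], delta_rot=[[0,0,5.8],[0,0,0],[0,0,0],[0,0,0],[0,0,0],[0,0,0],[0,0,0],[0,0,0],[0,0,0],[0,0,0],[0,0,0],[0,0,0],[0,0,0],[0,0,0],[0,0,0],[0,0,0],[0,0,0]], grip=[1,1,1,1,1,1,1,1,1,1,1,1,1,1,1,1,1])

```text
clock: 2.82
tool_pos: [0.5093, -0.0664, 0.3226]
eef_rot: [0.194, 0.981, 0.0, -0.0]
contact_force: [-0.9, -0.4, -0.3]
opening: 1.002
finger_force: 0.0
```

```bash
python3 - <<'E'
from h import *
import pickle
c=r.get_calibration("wrist");im=r.snapshot("wrist");cv2.imwrite("pics/w1.png",im)
pickle.dump(c,open("w1.pkl","wb"))
cv2.imwrite("pics/w1v.png",cv2.resize(im,(800,600),interpolation=cv2.INTER_CUBIC))
for t in("file","vice","rest","jar"):
    print(t,[(round(d['confidence'],2),np.round(d['point'],3)) for d in r.look_for("wrist",t)])
E
```

```text
file [(0.9, array([ 0.587, -0.222,  0.01 ])), (0.56, array([ 0.483, -0.412,  0.006])), (0.26, array([0.729, 0.217, 0.011]))]
vice [(0.62, array([ 0.583, -0.015,  0.073]))]
rest [(0.66, array([ 0.587, -0.21 ,  0.006])), (0.2, array([ 0.585, -0.021,  0.072]))]
jar [(0.92, array([ 0.718, -0.175,  0.042]))]
```

View pics/w1v.png

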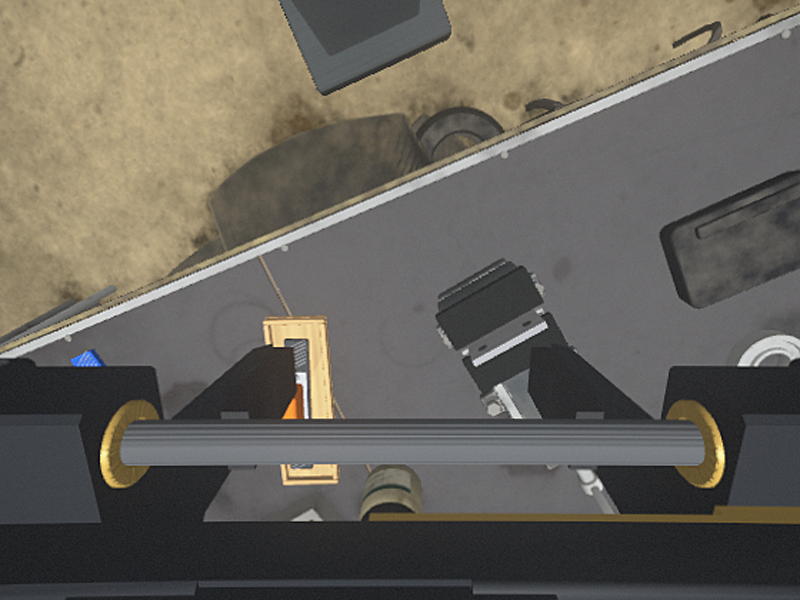

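The wrist view shows the orange file in its tray at (300,400), partly hidden by a finger. The bright edge of the plate runs from (473,362) to (548,322). I'll move forward for an unobstructed pair of views.

play_rows(translation=[[-0.04,0.01,0],[-0.04,0.01,0],[-0.04,0.01,0],[-0.02,0.01,0],[0,0,0],[0,0,0]], delta_rot=[[0,0,0],[0,0,0],[0,0,0],[0,0,0],[0,0,0],[0,0,0]], grip=[1,1,1,1,1,1])

```text
clock: 3.82
tool_pos: [0.6533, -0.0827, 0.3224]
eef_rot: [0.193, 0.981, -0.0, -0.001]
contact_force: [-0.6, 1.0, 0.8]
opening: 1.0
finger_force: 0.0
```

```bash
cat > cap.py <<'E'
import sys,pickle
from h import *
n=sys.argv[1];c=r.get_calibration("wrist");im=r.snapshot("wrist");cv2.imwrite(f"pics/{n}.png",im)
pickle.dump(c,open(f"{n}.pkl","wb"));cv2.imwrite(f"pics/{n}v.png",cv2.resize(im,(800,600),interpolation=cv2.INTER_CUBIC))
t,q=pose();print(c["eye"],t,q.as_quat())
E
python3 cap.py w2
```

```text
[ 0.58859518 -0.05618737  0.40331102] [ 0.65320202 -0.08293177  0.32266767] [ 1.93453655e-01  9.81109174e-01 -2.18039760e-04 -6.50716636e-04]
```

play_rows(translation=[[-0.02,-0.05,0],[-0.02,-0.05,0],[0,0,0],[0,0,0]], delta_rot=[[0,0,0],[0,0,0],[0,0,0],[0,0,0]], grip=[1,1,1,1])

```text
clock: 4.38
tool_pos: [0.6527, -0.1901, 0.3229]
eef_rot: [0.194, 0.981, 0.001, -0.0]
contact_force: [0.4, 0.5, -0.1]
opening: 0.999
finger_force: 0.0
```

```bash
python3 cap.py w3; python3 -c "
import cv2,numpy as np
a=cv2.imread('pics/w2.png')[:320];b=cv2.imread('pics/w3.png')[:320]
cv2.imwrite('pics/pair.png',cv2.resize(np.vstack([a,b])[:,:],None,fx=.93,fy=.93))"
```

```text
[ 0.58793691 -0.16370469  0.4037429 ] [ 0.65304997 -0.18904227  0.32296613] [ 1.92803293e-01  9.81237059e-01  8.32363238e-04 -1.78102473e-04]
```

View pics/pair.png

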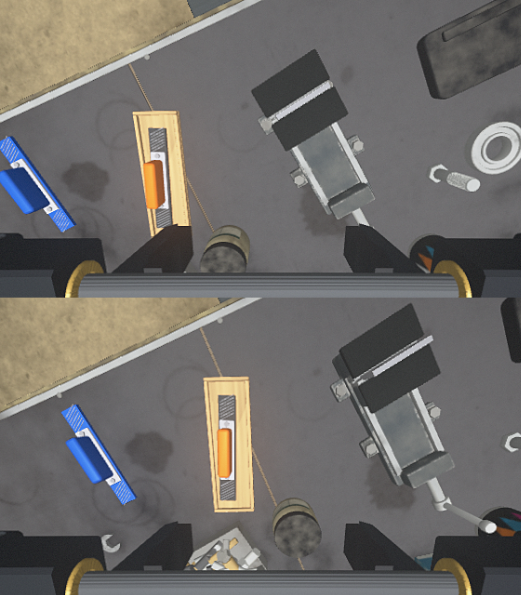

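The pair view (w2 top, w3 bottom, scale 0.93) shows the orange file in its tray at about (228,440) in w3. The bright plate edge runs from (276,117) to (333,84) in w2 and from (350,380) to (432,338) in w3, and the crank's free end is at (487,527).

```bash
cat > fit.py <<'E'
from h import *
import pickle
from scipy.optimize import minimize
V=[(cv2.imread(f"pics/{n}.png"),pickle.load(open(f"{n}.pkl","rb"))) for n in("w2","w3")]
def box(p,L,W,z0,z1):
    c,s=np.cos(p[2]),np.sin(p[2]);return np.array([[p[0]+c*x-s*y,p[1]+s*x+c*y,z] for x in(-L/2,L/2) for y in(-W/2,W/2) for z in(z0,z1)])
def cost(p,views,masks,L,W,z0,z1,dz=0):
    t=0
    for (im,c),m in zip(views,masks):
        uv=proj(c,box(p,L,W,z0,z1)+[0,0,p[3] if len(p)>3 else 0])
        h=cv2.convexHull((uv*16).astype(np.float32)).astype(np.int32)
        k=np.zeros(m.shape,np.uint8);cv2.fillConvexPoly(k,h,255,cv2.LINE_AA,4)
        t+=np.abs(k/255.-m).sum()/m.sum()
    return t
def fit(p0,*a):
    st=np.array([.006,.006,.08,.006][:len(p0)]);best=None
    for _ in range(3):
        s=minimize(cost,p0,a,method="Nelder-Mead",options=dict(initial_simplex=np.vstack([p0]+[np.array(p0)+st*np.eye(len(p0))[i] for i in range(len(p0))]),xatol=1e-5,fatol=1e-5));p0=s.x;st=-st/2
    return s.x,s.fun
if __name__=="__main__":
    om=[];wm=[]
    for im,c in V:
        h=cv2.cvtColor(im,cv2.COLOR_BGR2HSV);o=cv2.inRange(h,(5,190,120),(17,255,255))
        n,l,st,ce=cv2.connectedComponentsWithStats(o);uv=proj(c,[[.61,-.23,.03]])[0]
        i=1+np.argmin(np.hypot(*(ce[1:]-uv).T)+1000*(st[1:,4]<200));om.append((l==i).astype(float));print("orange",ce[i],st[i])
    print("grip",fit([.61,-.23,-.39,0],V,om,.064,.016,.015,.049))
    print("grip w3",fit([.61,-.23,-.39],V[1:],om[1:],.064,.016,.015,.049))
    h=cv2.cvtColor(V[1][0],cv2.COLOR_BGR2HSV);w=cv2.inRange(h,(12,60,110),(28,189,255))
    w=cv2.morphologyEx(w,cv2.MORPH_OPEN,np.ones((3,3)))
    n,l,st,ce=cv2.connectedComponentsWithStats(w);i=[k for k in range(1,n) if st[k,4]>500];print(st[i])
    uv=proj(V[1][1],[[.61,-.23,.01]])[0];i=min(i,key=lambda k:np.hypot(*(ce[k]-uv)))
    hu=cv2.convexHull(np.argwhere(l==i)[:,::-1].astype(np.int32));m=np.zeros(w.shape,np.uint8);cv2.fillConvexPoly(m,hu,1)
    print("tray",fit([.61,-.23,-.39],V[1:],[m.astype(float)],.19,.06,0,.014))
    out=[]
    for (im,c),(a,b) in zip(V,[((297,126),(358,90)),((376,89),(464,43))]):
        cx,cy=(a[0]+b[0])//2,(a[1]+b[1])//2;x0,y0=cx-60,max(cy-45,0);out.append(cv2.resize(im[y0:y0+90,x0:x0+120],(720,540)[:2],interpolation=cv2.INTER_CUBIC)[::1]);print("crop",x0,y0)
    cv2.imwrite("pics/plate.png",cv2.resize(np.hstack(out),(800,300)) if 0 else np.vstack([cv2.resize(o,(400,300)) for o in out]))
E
python3 fit.py
```

```text
orange [175. 198.] [175 194   1   9   9]
orange [245. 164.] [245 162   1   5   5]
grip (array([  22.21685357,  241.85524987,  489.99972397, -528.19700824]), np.float64(2.047407407407407))
grip w3 (array([ 1.10413895, -0.36384462, -0.13589803]), np.float64(1.0))
[[    0     0   252   122 16043]
 [  218    85    56   146  4764]]
tray (array([ 0.6125923 , -0.23107635, -0.3652311 ]), np.float64(0.03416150270572198))
crop 267 63
crop 360 21
```

View pics/plate.png

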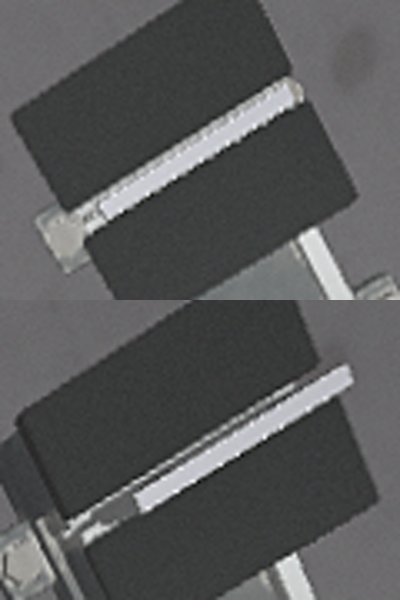

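The crop shows the plate's top face as a pale lavender strip: w2 from (103,212) to (293,90), w3 (lower) from (137,502) to (350,373).

```bash
cat > fit2.py <<'E'
from fit import *
om=[];pm=[]
for k,(im,c) in enumerate(V):
    h=cv2.cvtColor(im,cv2.COLOR_BGR2HSV);uv=proj(c,[[.61,-.23,.03]])[0]
    print(h[int(uv[1]),int(uv[0])])
    o=cv2.inRange(h,(4,170,90),(20,255,255))
    n,l,st,ce=cv2.connectedComponentsWithStats(o)
    i=min((j for j in range(1,n) if st[j,4]>150),key=lambda j:np.hypot(*(ce[j]-uv)));m=(l==i).astype(np.uint8);m=cv2.morphologyEx(m,cv2.MORPH_CLOSE,np.ones((5,5)));om.append(m.astype(float));print(ce[i],st[i])
    b=im.astype(int);m=((b[...,0]>165)&(b[...,0]-b[...,2]>5)).astype(np.uint8)
    n,l,st,ce=cv2.connectedComponentsWithStats(m);t=[(325.8,108.3),(433,62.2)][k]
    i=min((j for j in range(1,n) if st[j,4]>100),key=lambda j:np.hypot(*(ce[j]-t)));pm.append((l==i).astype(float));print("plate",ce[i],st[i])
for sel in([0,1],[1]):
  print("grip",fit([.61,-.23,-.39]+([0] if len(sel)>1 else []),[V[i] for i in sel],[om[i] for i in sel],.064,.016,.015,.049))
x=tri([c for _,c in V],[np.argwhere(m)[:,::-1].mean(0) for m in pm]);print("plate mid",x)
print("plate",fit([*x[:2],.1,0],V,pm,.006,.064,.095,.0952))
for z in(-.006,0,.006):
  print(z,[fit([*x[:2],.1],[v],[m],.006,.064,.095+z,.0952+z) for v,m in zip(V,pm)])
E
python3 fit2.py
```

```text
[ 12 168 144]
[163.6375     199.07777778] [154 172  23  53 720]
plate [325.61242604 108.29585799] [297  89  58  39 338]
[ 13 191 242]
[240.53199269 168.08409506] [234 141  15  52 547]
plate [432.98955614  62.11749347] [401  41  65  43 383]
grip (array([ 0.6140028 , -0.24194063, -0.44005375, -0.01747995]), np.float64(0.8658158359956278))
grip (array([ 0.61467661, -0.23676089, -0.4721136 ]), np.float64(0.42346218487394954))
plate mid [ 0.58810929 -0.01653804  0.09843146]
plate (array([ 0.58832824, -0.01395317,  0.15774718, -0.00939138]), np.float64(0.9931853149744765))
-0.006 [(array([ 0.58816846, -0.01549499,  0.16524571]), np.float64(0.4563174382178907)), (array([ 0.58823898, -0.01293162,  0.17650117]), np.float64(0.47043464905544463))]
0 [(array([ 0.58847874, -0.01693371,  0.16776358]), np.float64(0.5034690799396682)), (array([ 0.58813917, -0.01551685,  0.15157529]), np.float64(0.5131521015716992))]
0.006 [(array([ 0.58816878, -0.01793335,  0.14951384]), np.float64(0.5571063928529992)), (array([ 0.58804144, -0.01876413,  0.16942917]), np.float64(0.5676240208877286))]
```

```bash
python3 - <<'E'
s=open('fit.py').read()
s=s.replace('''        h=cv2.convexHull((uv*16).astype(np.float32)).astype(np.int32)
        k=np.zeros(m.shape,np.uint8);cv2.fillConvexPoly(k,h,255,cv2.LINE_AA,4)
        t+=np.abs(k/255.-m).sum()/m.sum()''','''        o=np.argwhere(m)[:,::-1].min(0)-8;e=np.argwhere(m)[:,::-1].max(0)+9;S=8
        o=np.maximum(o,0);h=cv2.convexHull(((uv-o+.5)*S-.5).astype(np.float32))
        k=np.zeros(((e-o)*S)[::-1],np.uint8);cv2.fillConvexPoly(k,np.round(h*16).astype(np.int32),1,8,4)
        M=cv2.resize(m[o[1]:e[1],o[0]:e[0]],None,fx=S,fy=S,interpolation=cv2.INTER_NEAREST)
        t+=np.abs(k[:M.shape[0],:M.shape[1]]-M).sum()/M.sum()''')
open('fit.py','w').write(s)
E
cat >> fit2.py <<'E'
ends=[]
for m in pm:
    a=np.argwhere(m)[:,::-1].astype(float);mu=a.mean(0);d=np.linalg.svd(a-mu,full_matrices=False)[2][0];d*=np.sign(d[0]);s=(a-mu)@d
    L=np.sqrt(12)*s.std()/2;ends.append((mu-L*d,mu+L*d))
E2=[tri([c for _,c in V],[e[i] for e in ends]) for i in(0,1)];print("ends",E2,np.linalg.norm(E2[1]-E2[0]))
d=E2[1]-E2[0];print("vice yaw",np.degrees(np.arctan2(-d[0],d[1])))
im=V[1][0][130:230,190:290];cv2.imwrite("pics/gcrop.png",cv2.resize(im,(600,600),interpolation=cv2.INTER_CUBIC))
E
python3 fit2.py
```

```text
[ 12 168 144]
[163.6375     199.07777778] [154 172  23  53 720]
plate [325.61242604 108.29585799] [297  89  58  39 338]
[ 13 191 242]
[240.53199269 168.08409506] [234 141  15  52 547]
plate [432.98955614  62.11749347] [401  41  65  43 383]
grip (array([ 0.61344061, -0.24031274, -0.42698551, -0.01250604]), np.float64(0.6927126557178706))
grip (array([ 0.61356306, -0.23698059, -0.4751002 ]), np.float64(0.3025))
plate mid [ 0.58810929 -0.01653804  0.09843146]
plate (array([ 0.58826716, -0.01590933,  0.1551094 , -0.001597  ]), np.float64(0.5486677458788449))
-0.006 [(array([ 0.58812921, -0.01570708,  0.16165882]), np.float64(0.24579326923076922)), (array([ 0.58815437, -0.01258482,  0.15775966]), np.float64(0.2507343342036554))]
0 [(array([ 0.58827667, -0.01653938,  0.15670935]), np.float64(0.265208949704142)), (array([ 0.58808784, -0.01549971,  0.15635401]), np.float64(0.26868472584856395))]
0.006 [(array([ 0.58818134, -0.01732517,  0.15927271]), np.float64(0.3132396449704142)), (array([ 0.58821906, -0.01847376,  0.16306576]), np.float64(0.31474379895561355))]
ends [array([ 0.59316297, -0.04805341,  0.09848978]), array([0.58324764, 0.0140591 , 0.09791465])] 0.06290157160318974
vice yaw 9.069881550187743
```

View pics/gcrop.png

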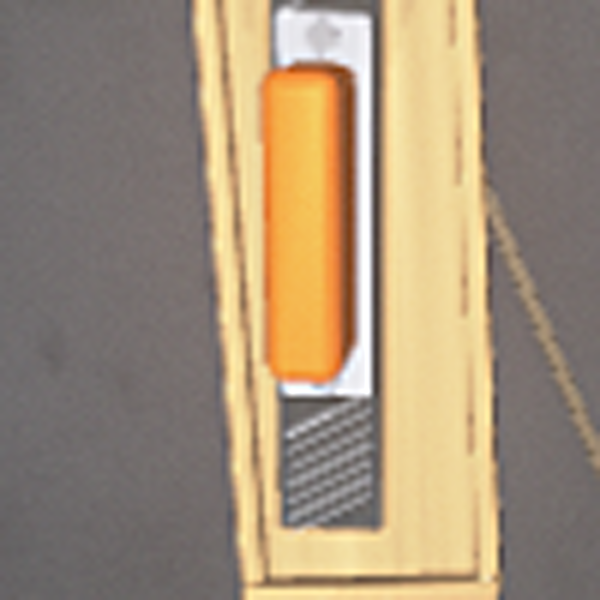

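The crop shows the orange block with its top face at x 265–345, y 68–380. The white foot plate spans x 276–372, y 12–395, and the blade's front end is at (283–383, 527).

```bash
python3 - <<'E'
from fit import *
c=V[1][1]
f=lambda l,z:plane(c,[(190+u/6-.4,130+v/6-.4) for u,v in l],z)
fp=f([(276,13),(372,13),(281,396),(372,396)],.015);bl=f([(283,527),(383,527)],.011)
tp=f([(265,68),(346,68),(267,381),(345,381)],.049)
for n,q in(("foot",fp),("top",tp)):
    a=q[:2].mean(0);b=q[2:].mean(0);d=b-a;print(n,(a+b)/2,np.linalg.norm(d),np.linalg.norm(q[1]-q[0]),np.degrees(np.arctan2(d[1],d[0])))
print("blade front mid",bl.mean(0),np.linalg.norm(bl[1]-bl[0]))
d=fp[2:].mean(0)-fp[:2].mean(0);d/=np.linalg.norm(d);print("file origin from blade front",bl.mean(0)-.075*d)
# height check of grip block from two views: triangulated mask centroid
t,q=pose();print("tool",t, np.degrees(np.arctan2(*q.as_matrix()[:2,1][::-1])))
for nm in("top","scene"):
    r.snapshot(nm);print(nm,[(round(x['confidence'],2),np.round(x['point'],3)) for x in r.look_for(nm,"file_grip")])
print(proj(V[0][1],tp).round(1),proj(V[1][1],tp).round(1))
E
```

```text
foot [ 0.61289561 -0.23623895  0.015     ] 0.08346563236947675 0.020343025857651822 -24.314902855060964
top [ 0.6125163  -0.23501933  0.049     ] 0.06263393354725623 0.015791535105848152 -24.766859835467184
blade front mid [ 0.68054956 -0.26597776  0.011     ] 0.02318372255136576
file origin from blade front [ 0.61220234 -0.23509641  0.011     ]
tool [ 0.65304997 -0.18904227  0.32296613] 67.7671086193074
top [(0.65, array([ 0.588, -0.223,  0.013]))]
scene [(0.97, array([ 0.525, -0.41 ,  0.01 ])), (0.79, array([ 0.6  , -0.239,  0.014])), (0.45, array([ 0.582, -0.229,  0.006]))]
[[152.9 175.2]
 [166.1 175.2]
 [156.8 224.4]
 [169.5 224.4]] [[233.8 140.9]
 [247.3 140.9]
 [234.1 193.1]
 [247.1 193.1]]
```

```bash
python3 - <<'E'
from h import *
go([.6125,-.2353,.082],np.radians(65.5))
E
```

```text
tool shift (present axes) [ 0.0205 -0.0583  0.2409]
turn z deg 2.2880960156789523
shift after turn [ 0.0181 -0.0591  0.2409]
```

play_rows(translation=[[0,0,0],[0.009,-0.03,0.02],[0.009,-0.029,0.04],[0,0,0.05],[0,0,0.05],[0,0,0.03],[0,0,0],[0,0,0]], delta_rot=[[0,0,2.3],[0,0,0],[0,0,0],[0,0,0],[0,0,0],[0,0,0],[0,0,0],[0,0,0]], grip=[1,1,1,1,1,1,1,1])

```text
clock: 5.62
tool_pos: [0.6134, -0.2371, 0.1341]
eef_rot: [0.214, 0.977, -0.0, 0.001]
contact_force: [-0.1, 0.5, 0.9]
opening: 1.0
finger_force: 0.0
```

```bash
python3 - <<'E'
from h import *
go([.6125,-.2353,.082],np.radians(65.5)); print(r.get_state()["contact_force"])
E
```

```text
tool shift (present axes) [0.0017 0.0013 0.0521]
turn z deg -0.17016949572604503
shift after turn [0.0017 0.0013 0.0521]
[-0.0945494   0.49199342  0.86982647]
```

play_rows(translation=[[0.0015,0.001,0.025],[0,0,0.02],[0,0,0.006],[0,0,0],[0,0,0],[0,0,0],[0,0,0],[0,0,0],[0,0,0],[0,0,0]], delta_rot=[[0,0,0],[0,0,0],[0,0,0],[0,0,0],[0,0,0],[0,0,0],[0,0,0],[0,0,0],[0,0,0],[0,0,0]], grip=[1,1,1,1,-1,-1,-1,-1,-1,-1], squeeze=60)

```text
clock: 6.88
tool_pos: [0.6114, -0.2355, 0.0817]
eef_rot: [0.213, 0.977, 0.0, -0.0]
contact_force: [-0.6, 0.5, -0.1]
opening: 0.343
finger_force: 0.0
```

play_rows(translation=[[0,0,0],[0,0,0],[0,0,0],[0,0,0]], delta_rot=[[0,0,0],[0,0,0],[0,0,0],[0,0,0]], grip=[-1,-1,-1,-1], squeeze=100)

```text
clock: 7.38
tool_pos: [0.6113, -0.2356, 0.0817]
eef_rot: [0.213, 0.977, -0.0, -0.0]
contact_force: [-1.0, -0.2, 0.2]
opening: 0.172
finger_force: 60.0
```

play_rows(translation=[[0,0,-0.02],[0,0,-0.04],[0,0,-0.04],[0,0,-0.04],[0,0,0],[0,0,0],[0,0,0],[0,0,0],[0,0,0],[0,0,0]], delta_rot=[[0,0,0],[0,0,0],[0,0,0],[0,0,0],[0,0,-8.4],[0,0,-8.4],[0,0,-8.4],[0,0,-8.4],[0,0,0],[0,0,0]], grip=[-1,-1,-1,-1,-1,-1,-1,-1,-1,-1])

```text
clock: 8.62
tool_pos: [0.6113, -0.2355, 0.2222]
eef_rot: [-0.077, 0.997, -0.0, 0.0]
contact_force: [1.1, -0.7, -3.2]
opening: 0.179
finger_force: 60.0
```

```bash
python3 - <<'E'
from h import *
go([.5399,-.006,.2217],np.radians(99.07)); s=r.get_state();print(s["contact_force"],s["moment"],s["eef_rot"],s["q"].round(2))
E
python3 cap.py w4
```

```text
tool shift (present axes) [0.0354 0.2377 0.0005]
turn z deg -0.25582072142543033
shift after turn [0.0344 0.2379 0.0005]
[ 1.05274542 -0.72805374 -3.18859393] [ 0.03821676  0.04316542 -0.00852619] [-7.68424057e-02  9.97043244e-01 -4.80469701e-05  1.08078536e-04] [ 0.5   0.84 -0.39  1.53  0.39  0.84  1.69]
[ 0.54210864 -0.24602693  0.30297302] [ 0.611357   -0.23542474  0.22207375] [-7.71379952e-02  9.97020420e-01 -9.72556515e-05  3.98476002e-05]
```

View pics/w4.png

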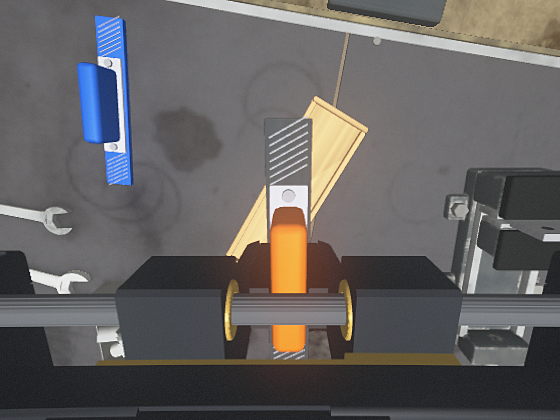

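The file is held straight in the fingers, with the blade's rear end at (265–312,120) and the foot plate at (290,195). I'll check those pixels against the model, then move over the vice.

```bash
python3 - <<'E'
from h import *
import pickle
c=pickle.load(open("w4.pkl","rb"));t,q=pose()
for x in(.072,.074,.076):print(x,proj(c,t+q.apply([[x,-.012,.071],[x,.012,.071],[x-.033,-.010,.067],[x-.033,.010,.067]])).round(1).tolist())
E
```

```text
0.072 [[263.2, 119.9], [312.0, 119.9], [268.1, 187.4], [307.3, 187.4]]
0.074 [[263.1, 115.7], [312.1, 115.7], [268.0, 183.6], [307.3, 183.5]]
0.076 [[263.0, 111.4], [312.2, 111.4], [267.9, 179.7], [307.4, 179.6]]
```

play_rows(translation=[[0.007,0.04,0],[0.007,0.04,0],[0.007,0.04,0],[0.007,0.04,0],[0.006,0.04,0],[0,0.038,0],[0,0,0],[0,0,0]], delta_rot=[[0,0,-0.25],[0,0,0],[0,0,0],[0,0,0],[0,0,0],[0,0,0],[0,0,0],[0,0,0]], grip=[-1,-1,-1,-1,-1,-1,-1,-1])

```text
clock: 9.68
tool_pos: [0.5402, -0.0064, 0.2219]
eef_rot: [-0.08, 0.997, -0.0, 0.0]
contact_force: [0.5, -0.5, -3.2]
opening: 0.176
finger_force: 60.0
```

```bash
python3 - <<'E'
from h import *
go([.5399,-.006,.19],np.radians(99.07)); s=r.get_state();print(s["contact_force"],s["moment"],s["tool_pos"])
E
```

```text
tool shift (present axes) [0.0002 0.0005 0.0319]
turn z deg 0.08307453630272581
shift after turn [0.0002 0.0005 0.0319]
[ 0.47075266 -0.51293533 -3.18014558] [-0.03700948  0.01300797 -0.01195313] [ 0.5401788  -0.00642869  0.2219393 ]
```

play_rows(translation=[[0,0,0.02],[0,0,0.014],[0,0,0.003],[0,0,0],[0,0,0]], delta_rot=[[0,0,0],[0,0,0],[0,0,0],[0,0,0],[0,0,0]], grip=[-1,-1,-1,-1,-1])

```text
clock: 10.3
tool_pos: [0.5403, -0.006, 0.1852]
eef_rot: [-0.08, 0.997, 0.0, 0.0]
contact_force: [-0.1, 0.4, -3.3]
opening: 0.175
finger_force: 60.0
```

play_rows(translation=[[0,0,0.001],[0,0,0.001],[0,0,0.001],[0,0,0]], delta_rot=[[0,0,0],[0,0,0],[0,0,0],[0,0,0]], grip=[-1,-1,-1,-1])

```text
clock: 10.8
tool_pos: [0.5399, -0.0059, 0.1816]
eef_rot: [-0.08, 0.997, 0.0, -0.0]
contact_force: [-0.2, 0.1, -3.0]
opening: 0.175
finger_force: 60.0
```

play_rows(translation=[[0,0,0.001],[0,0,0.001],[0,0,0]], delta_rot=[[0,0,0],[0,0,0],[0,0,0]], grip=[-1,-1,-1])

```text
clock: 11.18
tool_pos: [0.5399, -0.0059, 0.1796]
eef_rot: [-0.08, 0.997, 0.0, -0.0]
contact_force: [0.3, -0.5, -2.0]
opening: 0.177
finger_force: 60.0
```

play_rows(translation=[[0,0,0.0005],[0,0,0]], delta_rot=[[0,0,0],[0,0,0]], grip=[-1,-1])

```text
clock: 11.42
tool_pos: [0.5399, -0.0059, 0.1792]
eef_rot: [-0.08, 0.997, 0.0, -0.0]
contact_force: [-0.5, -0.5, -2.7]
opening: 0.177
finger_force: 60.0
```

play_rows(translation=[[0,0,0.0005],[0,0,0]], delta_rot=[[0,0,0],[0,0,0]], grip=[-1,-1])

```text
clock: 11.68
tool_pos: [0.5399, -0.0059, 0.1787]
eef_rot: [-0.08, 0.997, 0.0, -0.0]
contact_force: [0.4, -0.6, -1.2]
opening: 0.176
finger_force: 60.0
```

play_rows(translation=[[0,0,0.0005],[0,0,0]], delta_rot=[[0,0,0],[0,0,0]], grip=[-1,-1])

```text
clock: 11.92
tool_pos: [0.5399, -0.0059, 0.1782]
eef_rot: [-0.08, 0.997, 0.0, -0.0]
contact_force: [-0.4, -0.3, -2.6]
opening: 0.175
finger_force: 60.0
```

```bash
python3 - <<'E'
from h import *
for i in range(4):
    s=r.get_state();print(s["contact_force"].round(2),s["moment"].round(3),s["tool_pos"].round(4),s["clock"]); r.get_calibration("top"); r.snapshot("top")
E
```

```text
[-0.37 -0.29 -2.57] [0.009 0.061 0.001] [ 0.5399 -0.0059  0.1782] 11.925
[-0.51 -0.51 -2.27] [ 0.053  0.025 -0.036] [ 0.5399 -0.0059  0.1782] 11.975
[-0.34  0.66 -2.53] [ 0.02  -0.008  0.031] [ 0.5399 -0.0059  0.1782] 12.025
[-0.09 -0.13 -2.54] [ 0.08  -0.043 -0.034] [ 0.5399 -0.0059  0.1782] 12.075
```

play_rows(translation=[[0,0,0.0005],[0,0,0.0005],[0,0,0]], delta_rot=[[0,0,0],[0,0,0],[0,0,0]], grip=[-1,-1,-1])

```text
clock: 12.5
tool_pos: [0.5399, -0.0059, 0.1771]
eef_rot: [-0.08, 0.997, 0.0, -0.0]
contact_force: [0.0, 0.9, -2.7]
opening: 0.176
finger_force: 60.0
```

play_rows(translation=[[0,0,0.0005],[0,0,0]], delta_rot=[[0,0,0],[0,0,0]], grip=[-1,-1])

```text
clock: 12.75
tool_pos: [0.5399, -0.0059, 0.1767]
eef_rot: [-0.08, 0.997, 0.0, -0.0]
contact_force: [0.8, 0.5, -2.6]
opening: 0.175
finger_force: 60.0
```

play_rows(translation=[[0,0,0.0005],[0,0,0]], delta_rot=[[0,0,0],[0,0,0]], grip=[-1,-1])

```text
clock: 13.0
tool_pos: [0.5399, -0.0059, 0.1762]
eef_rot: [-0.08, 0.997, 0.0, -0.0]
contact_force: [-0.6, 0.1, -1.9]
opening: 0.179
finger_force: 60.0
```

play_rows(translation=[[0,0,0.0005],[0,0,0]], delta_rot=[[0,0,0],[0,0,0]], grip=[-1,-1])

```text
clock: 13.25
tool_pos: [0.5399, -0.0059, 0.1757]
eef_rot: [-0.08, 0.997, 0.0, -0.0]
contact_force: [0.7, -0.1, -2.7]
opening: 0.175
finger_force: 60.0
```

play_rows(translation=[[0,0,0.0005],[0,0,0]], delta_rot=[[0,0,0],[0,0,0]], grip=[-1,-1])

```text
clock: 13.5
tool_pos: [0.5401, -0.0059, 0.1755]
eef_rot: [-0.08, 0.997, 0.0, 0.0]
contact_force: [-1.0, -0.7, -0.8]
opening: 0.173
finger_force: 60.0
```

play_rows(translation=[[0,0,0.0005],[0,0,0]], delta_rot=[[0,0,0],[0,0,0]], grip=[-1,-1])

```text
clock: 13.75
tool_pos: [0.5403, -0.0058, 0.1751]
eef_rot: [-0.08, 0.997, 0.0, 0.001]
contact_force: [-1.5, -0.1, 3.7]
opening: 0.177
finger_force: 60.0
```

play_rows(translation=[[0,0,0.0005],[0,0,0]], delta_rot=[[0,0,0],[0,0,0]], grip=[-1,-1])

```text
clock: 14.0
tool_pos: [0.5405, -0.0058, 0.1749]
eef_rot: [-0.08, 0.997, 0.0, 0.001]
contact_force: [-2.0, 0.5, 6.4]
opening: 0.174
finger_force: 60.0
```

play_rows(translation=[[0,0,0.0005],[0,0,0]], delta_rot=[[0,0,0],[0,0,0]], grip=[-1,-1])

```text
clock: 14.25
tool_pos: [0.5407, -0.0057, 0.1747]
eef_rot: [-0.08, 0.997, 0.0, 0.001]
contact_force: [-1.2, -0.0, 9.7]
opening: 0.174
finger_force: 60.0
```

Contact was felt at TCP z ≈ 0.1755, so the edge is at about 98.7 mm. It's pressing at about 12 N, so I'll ease off slightly and push forward.

play_rows(translation=[[-0.004,0,-0.0005],[-0.006,0,0],[-0.006,0,0]], delta_rot=[[0,0,0],[0,0,0],[0,0,0]], grip=[-1,-1,-1])

```text
clock: 14.62
tool_pos: [0.5518, -0.0041, 0.1748]
eef_rot: [-0.08, 0.997, -0.001, -0.004]
contact_force: [-12.9, -1.1, 20.7]
opening: 0.176
finger_force: 60.0
```

```bash
cat > st.py <<'E'
from h import *
s=r.get_state();t=s["tool_pos"];d=t[:2]-[.5881,-.0165];a=np.radians(9.07)
q=R.from_quat(s["eef_rot"]);z=q.apply([0,0,1])
print("vice x,y of TCP mm",((d@[np.cos(a),np.sin(a)])*1e3).round(1),((d@[-np.sin(a),np.cos(a)])*1e3).round(1),"z",t[2].round(4),"F",s["contact_force"].round(1),"M",s["moment"].round(2),"tilt",z.round(4),"t",s["clock"])
y=q.apply([0,1,0]);print("tool y yaw",np.degrees(np.arctan2(y[1],y[0])).round(2))
E
python3 st.py
```

```text
vice x,y of TCP mm -33.9 18.0 z 0.1748 F [-12.9  -1.1  20.7] M [-0.15  2.    0.05] tilt [-0.0085 -0.0029 -1.    ] t 14.625
tool y yaw 99.21
```

play_rows(translation=[[-0.002,0,-0.0008]], delta_rot=[[0,0,0]], grip=[-1])

```text
clock: 14.75
tool_pos: [0.5551, -0.0037, 0.1754]
eef_rot: [-0.08, 0.997, -0.001, -0.003]
contact_force: [-5.2, -1.0, 6.4]
opening: 0.178
finger_force: 60.0
```

```bash
python3 st.py
```

```text
vice x,y of TCP mm -30.6 17.9 z 0.1754 F [-5.2 -1.   6.4] M [-0.1   0.88  0.03] tilt [-0.0056 -0.002  -1.    ] t 14.75
tool y yaw 99.2
```

play_rows(translation=[[-0.004,0,0],[-0.004,0,0]], delta_rot=[[0,0,0],[0,0,0]], grip=[-1,-1])

```text
clock: 15.0
tool_pos: [0.5624, -0.0026, 0.1753]
eef_rot: [-0.08, 0.997, -0.001, -0.004]
contact_force: [-9.8, -1.0, 14.3]
opening: 0.176
finger_force: 60.0
```

```bash
python3 st.py
```

```text
vice x,y of TCP mm -23.1 17.8 z 0.1753 F [-9.8 -1.  14.3] M [-0.25  1.68 -0.03] tilt [-0.0071 -0.0025 -1.    ] t 15.0
tool y yaw 99.19
```

play_rows(translation=[[-0.004,0,-0.0005],[-0.004,0,0]], delta_rot=[[0,0,0],[0,0,0]], grip=[-1,-1])

```text
clock: 15.25
tool_pos: [0.5716, -0.0011, 0.1755]
eef_rot: [-0.08, 0.997, -0.001, -0.002]
contact_force: [-5.8, -1.5, 9.1]
opening: 0.174
finger_force: 60.0
```

play_rows(translation=[[-0.004,0,-0.0001],[-0.004,0,0]], delta_rot=[[0,0,0],[0,0,0]], grip=[-1,-1])

```text
clock: 15.5
tool_pos: [0.5793, 0.0002, 0.1755]
eef_rot: [-0.08, 0.997, -0.001, -0.003]
contact_force: [-6.4, -0.4, 8.3]
opening: 0.171
finger_force: 60.0
```

```bash
python3 st.py
```

```text
vice x,y of TCP mm -6.1 17.9 z 0.1755 F [-6.4 -0.4  8.3] M [-0.11  1.36 -0.02] tilt [-0.0052 -0.0017 -1.    ] t 15.5
tool y yaw 99.19
```

play_rows(translation=[[-0.004,0,0],[-0.004,0,0],[-0.004,0,0]], delta_rot=[[0,0,0],[0,0,0],[0,0,0]], grip=[-1,-1,-1])

```text
clock: 15.88
tool_pos: [0.5911, 0.0021, 0.1755]
eef_rot: [-0.08, 0.997, -0.001, -0.003]
contact_force: [-5.4, -0.5, 8.2]
opening: 0.178
finger_force: 60.0
```

play_rows(translation=[[-0.004,0,0],[-0.004,0,0]], delta_rot=[[0,0,0],[0,0,0]], grip=[-1,-1])

```text
clock: 16.12
tool_pos: [0.599, 0.0034, 0.1755]
eef_rot: [-0.08, 0.997, -0.001, -0.003]
contact_force: [-5.3, -1.3, 7.1]
opening: 0.179
finger_force: 60.0
```

```bash
python3 st.py
```

```text
vice x,y of TCP mm 13.9 17.9 z 0.1755 F [-5.3 -1.3  7.1] M [-0.18  1.36 -0.03] tilt [-0.0054 -0.0018 -1.    ] t 16.125
tool y yaw 99.19
```

play_rows(translation=[[-0.004,0,0],[-0.004,0,0],[-0.004,0,0.0001]], delta_rot=[[0,0,0],[0,0,0],[0,0,0]], grip=[-1,-1,-1])

```text
clock: 16.5
tool_pos: [0.6109, 0.0053, 0.1753]
eef_rot: [-0.08, 0.997, -0.001, -0.003]
contact_force: [-6.4, -1.4, 7.9]
opening: 0.176
finger_force: 60.0
```

play_rows(translation=[[-0.004,0,0],[-0.004,0,0.0001],[-0.004,0,0]], delta_rot=[[0,0,0],[0,0,0],[0,0,0]], grip=[-1,-1,-1])

```text
clock: 16.88
tool_pos: [0.6228, 0.0073, 0.1751]
eef_rot: [-0.08, 0.997, -0.001, -0.003]
contact_force: [-4.1, -0.7, 5.7]
opening: 0.178
finger_force: 60.0
```

```bash
python3 st.py
```

```text
vice x,y of TCP mm 38.0 18.0 z 0.1751 F [-4.1 -0.7  5.7] M [-0.16  1.35 -0.01] tilt [-0.0055 -0.0016 -1.    ] t 16.875
tool y yaw 99.19
```

play_rows(translation=[[-0.004,0,0],[-0.004,0,0],[-0.001,0,-0.006],[0,0,-0.014],[0.02,-0.006,0],[0.03,-0.012,0],[0.03,0,0],[0.011,0,0],[0,0,0],[0,0,0]], delta_rot=[[0,0,0],[0,0,0],[0,0,0],[0,0,0],[0,0,0],[0,0,0],[0,0,0],[0,0,0],[0,0,0],[0,0,0]], grip=[-1,-1,-1,-1,-1,-1,-1,-1,-1,-1])

```text
clock: 18.12
tool_pos: [0.5485, -0.0224, 0.1957]
eef_rot: [-0.08, 0.997, 0.0, 0.001]
contact_force: [-0.3, 0.2, -3.6]
opening: 0.171
finger_force: 60.0
```

```bash
python3 st.py
```

```text
vice x,y of TCP mm -40.1 0.4 z 0.1957 F [-0.3  0.2 -3.6] M [ 0.03 -0.03  0.01] tilt [ 2.7e-03  9.0e-04 -1.0e+00] t 18.125
tool y yaw 99.23
```

play_rows(translation=[[0.005,0,0.01],[0,0,0.008],[0,0,0.001],[0,0,0.0005],[0,0,0.0005],[0,0,0]], delta_rot=[[0,0,0],[0,0,0],[0,0,0],[0,0,0],[0,0,0],[0,0,0]], grip=[-1,-1,-1,-1,-1,-1])

```text
clock: 18.88
tool_pos: [0.5419, -0.0238, 0.1755]
eef_rot: [-0.08, 0.997, 0.0, 0.0]
contact_force: [0.3, -0.7, -2.3]
opening: 0.178
finger_force: 60.0
```

play_rows(translation=[[0,0,0.0004],[0,0,0]], delta_rot=[[0,0,0],[0,0,0]], grip=[-1,-1])

```text
clock: 19.12
tool_pos: [0.5421, -0.0238, 0.1753]
eef_rot: [-0.08, 0.997, 0.0, 0.0]
contact_force: [-0.7, -0.8, -0.2]
opening: 0.174
finger_force: 60.0
```

```bash
python3 st.py
```

```text
vice x,y of TCP mm -46.6 0.0 z 0.1753 F [-0.7 -0.8 -0.2] M [ 0.   -0.06  0.01] tilt [ 7.e-04  1.e-04 -1.e+00] t 19.125
tool y yaw 99.2
```

play_rows(translation=[[0,0,0.0005],[0,0,0]], delta_rot=[[0,0,0],[0,0,0]], grip=[-1,-1])

```text
clock: 19.38
tool_pos: [0.5422, -0.0238, 0.175]
eef_rot: [-0.08, 0.997, 0.0, 0.001]
contact_force: [-0.8, 0.2, 3.0]
opening: 0.178
finger_force: 60.0
```

play_rows(translation=[[0,0,0.0003],[0,0,0],[0,0,0]], delta_rot=[[0,0,0],[0,0,0],[0,0,0]], grip=[-1,-1,-1])

```text
clock: 19.75
tool_pos: [0.5423, -0.0238, 0.1748]
eef_rot: [-0.08, 0.997, 0.0, 0.001]
contact_force: [-1.3, -0.1, 5.4]
opening: 0.176
finger_force: 60.0
```

```bash
python3 st.py
```

```text
vice x,y of TCP mm -46.3 0.0 z 0.1748 F [-1.3 -0.1  5.4] M [ 0.   -0.14 -0.02] tilt [ 1.5e-03  1.0e-04 -1.0e+00] t 19.75
tool y yaw 99.2
```

play_rows(translation=[[-0.004,0,-0.0005],[-0.004,0,-0.0003]], delta_rot=[[0,0,0],[0,0,0]], grip=[-1,-1])

```text
clock: 20.0
tool_pos: [0.5475, -0.023, 0.1751]
eef_rot: [-0.08, 0.997, -0.001, -0.003]
contact_force: [-6.0, -0.7, 9.5]
opening: 0.175
finger_force: 60.0
```

play_rows(translation=[[-0.004,0,-0.0001],[-0.004,0,-0.0001]], delta_rot=[[0,0,0],[0,0,0]], grip=[-1,-1])

```text
clock: 20.25
tool_pos: [0.5552, -0.0219, 0.1753]
eef_rot: [-0.08, 0.997, -0.001, -0.003]
contact_force: [-7.4, -0.4, 8.1]
opening: 0.176
finger_force: 60.0
```

play_rows(translation=[[-0.004,0,-0.0001],[-0.004,0,-0.0001]], delta_rot=[[0,0,0],[0,0,0]], grip=[-1,-1])

```text
clock: 20.5
tool_pos: [0.5632, -0.0207, 0.1754]
eef_rot: [-0.08, 0.997, -0.001, -0.003]
contact_force: [-5.6, -1.1, 7.1]
opening: 0.172
finger_force: 60.0
```

```bash
python3 st.py
```

```text
vice x,y of TCP mm -25.3 -0.2 z 0.1754 F [-5.6 -1.1  7.1] M [-0.14  1.04 -0.01] tilt [-0.0054 -0.0018 -1.    ] t 20.5
tool y yaw 99.19
```

play_rows(translation=[[-0.004,0,0],[-0.004,0,-0.0001],[-0.004,0,0],[-0.004,0,0]], delta_rot=[[0,0,0],[0,0,0],[0,0,0],[0,0,0]], grip=[-1,-1,-1,-1])

```text
clock: 21.0
tool_pos: [0.5787, -0.0182, 0.1756]
eef_rot: [-0.08, 0.997, -0.001, -0.003]
contact_force: [-8.1, -1.7, 10.2]
opening: 0.179
finger_force: 60.0
```

play_rows(translation=[[-0.004,0,0],[-0.004,0,0],[-0.004,0,0],[-0.004,0,0]], delta_rot=[[0,0,0],[0,0,0],[0,0,0],[0,0,0]], grip=[-1,-1,-1,-1])

```text
clock: 21.5
tool_pos: [0.5944, -0.0156, 0.1755]
eef_rot: [-0.08, 0.997, -0.001, -0.003]
contact_force: [-5.8, -0.8, 8.9]
opening: 0.176
finger_force: 60.0
```

play_rows(translation=[[-0.004,0,0],[-0.004,0,0],[-0.004,0,0.0001],[-0.004,0,0]], delta_rot=[[0,0,0],[0,0,0],[0,0,0],[0,0,0]], grip=[-1,-1,-1,-1])

```text
clock: 22.0
tool_pos: [0.6103, -0.0131, 0.1753]
eef_rot: [-0.08, 0.997, -0.001, -0.003]
contact_force: [-5.0, -0.5, 7.2]
opening: 0.173
finger_force: 60.0
```

play_rows(translation=[[-0.004,0,0],[-0.004,0,0.0001],[-0.004,0,0]], delta_rot=[[0,0,0],[0,0,0],[0,0,0]], grip=[-1,-1,-1])

```text
clock: 22.38
tool_pos: [0.6222, -0.0111, 0.1751]
eef_rot: [-0.08, 0.997, -0.001, -0.003]
contact_force: [-4.8, -0.7, 6.5]
opening: 0.177
finger_force: 60.0
```

```bash
python3 st.py
```

```text
vice x,y of TCP mm 34.5 -0.1 z 0.1751 F [-4.8 -0.7  6.5] M [-0.19  1.46  0.03] tilt [-0.0065 -0.002  -1.    ] t 22.375
tool y yaw 99.19
```

play_rows(translation=[[-0.004,0,0],[-0.004,0,0],[-0.004,0,0],[-0.001,0,-0.006],[0,0,-0.014],[0.02,-0.006,0],[0.03,-0.012,0],[0.03,0,0],[0.012,0,0],[0,0,0],[0,0,0]], delta_rot=[[0,0,0],[0,0,0],[0,0,0],[0,0,0],[0,0,0],[0,0,0],[0,0,0],[0,0,0],[0,0,0],[0,0,0],[0,0,0]], grip=[-1,-1,-1,-1,-1,-1,-1,-1,-1,-1,-1])

```text
clock: 23.75
tool_pos: [0.5513, -0.0402, 0.1957]
eef_rot: [-0.08, 0.997, 0.0, 0.001]
contact_force: [-0.6, 0.7, -2.1]
opening: 0.18
finger_force: 60.0
```

```bash
python3 st.py
```

```text
vice x,y of TCP mm -40.1 -17.6 z 0.1957 F [-0.6  0.7 -2.1] M [ 0.04 -0.07  0.02] tilt [ 2.7e-03  9.0e-04 -1.0e+00] t 23.75
tool y yaw 99.23
```

Same state as before the second stroke, so I'll repeat that approach.

play_rows(translation=[[0.005,0,0.01],[0,0,0.008],[0,0,0.001],[0,0,0.0005],[0,0,0.0005],[0,0,0.0004],[0,0,0]], delta_rot=[[0,0,0],[0,0,0],[0,0,0],[0,0,0],[0,0,0],[0,0,0],[0,0,0]], grip=[-1,-1,-1,-1,-1,-1,-1])

```text
clock: 24.62
tool_pos: [0.545, -0.0416, 0.1752]
eef_rot: [-0.08, 0.997, 0.0, 0.0]
contact_force: [-0.4, 0.0, -0.9]
opening: 0.176
finger_force: 60.0
```

play_rows(translation=[[0,0,0.0005],[0,0,0]], delta_rot=[[0,0,0],[0,0,0]], grip=[-1,-1])

```text
clock: 24.88
tool_pos: [0.5451, -0.0415, 0.1749]
eef_rot: [-0.08, 0.997, 0.0, 0.001]
contact_force: [-1.1, -0.2, 3.7]
opening: 0.177
finger_force: 60.0
```

play_rows(translation=[[0,0,0.0003],[0,0,0],[0,0,0]], delta_rot=[[0,0,0],[0,0,0],[0,0,0]], grip=[-1,-1,-1])

```text
clock: 25.25
tool_pos: [0.5452, -0.0415, 0.1747]
eef_rot: [-0.08, 0.997, 0.0, 0.001]
contact_force: [-1.7, -0.4, 5.8]
opening: 0.175
finger_force: 60.0
```

```bash
python3 st.py
```

```text
vice x,y of TCP mm -46.3 -17.9 z 0.1747 F [-1.7 -0.4  5.8] M [ 0.13 -0.16  0.04] tilt [ 1.6e-03  2.0e-04 -1.0e+00] t 25.25
tool y yaw 99.21
```

play_rows(translation=[[-0.004,0,-0.0005],[-0.004,0,-0.0003]], delta_rot=[[0,0,0],[0,0,0]], grip=[-1,-1])

```text
clock: 25.5
tool_pos: [0.5503, -0.0407, 0.175]
eef_rot: [-0.08, 0.997, -0.001, -0.003]
contact_force: [-6.9, -0.1, 10.1]
opening: 0.176
finger_force: 60.0
```

play_rows(translation=[[-0.004,0,-0.0001],[-0.004,0,-0.0001]], delta_rot=[[0,0,0],[0,0,0]], grip=[-1,-1])

```text
clock: 25.75
tool_pos: [0.5579, -0.0398, 0.1752]
eef_rot: [-0.08, 0.997, -0.001, -0.003]
contact_force: [-6.8, -1.0, 10.3]
opening: 0.171
finger_force: 60.0
```

play_rows(translation=[[-0.004,0,-0.0001],[-0.004,0,-0.0001]], delta_rot=[[0,0,0],[0,0,0]], grip=[-1,-1])

```text
clock: 26.0
tool_pos: [0.5658, -0.0386, 0.1753]
eef_rot: [-0.08, 0.997, -0.001, -0.003]
contact_force: [-6.3, -0.6, 9.1]
opening: 0.177
finger_force: 60.0
```

play_rows(translation=[[-0.004,0,0],[-0.004,0,-0.0001],[-0.004,0,0],[-0.004,0,0]], delta_rot=[[0,0,0],[0,0,0],[0,0,0],[0,0,0]], grip=[-1,-1,-1,-1])

```text
clock: 26.5
tool_pos: [0.5813, -0.0362, 0.1755]
eef_rot: [-0.08, 0.997, -0.001, -0.004]
contact_force: [-7.5, -2.2, 10.9]
opening: 0.174
finger_force: 60.0
```

play_rows(translation=[[-0.004,0,0],[-0.004,0,0],[-0.004,0,0],[-0.004,0,0]], delta_rot=[[0,0,0],[0,0,0],[0,0,0],[0,0,0]], grip=[-1,-1,-1,-1])

```text
clock: 27.0
tool_pos: [0.5971, -0.0336, 0.1755]
eef_rot: [-0.08, 0.997, -0.001, -0.004]
contact_force: [-7.4, -0.6, 10.5]
opening: 0.177
finger_force: 60.0
```

play_rows(translation=[[-0.004,0,0],[-0.004,0,0],[-0.004,0,0.0001],[-0.004,0,0]], delta_rot=[[0,0,0],[0,0,0],[0,0,0],[0,0,0]], grip=[-1,-1,-1,-1])

```text
clock: 27.5
tool_pos: [0.613, -0.0311, 0.1753]
eef_rot: [-0.08, 0.997, -0.001, -0.004]
contact_force: [-6.2, -0.8, 8.3]
opening: 0.176
finger_force: 60.0
```

play_rows(translation=[[-0.004,0,0],[-0.004,0,0.0001],[-0.004,0,0],[-0.004,0,0]], delta_rot=[[0,0,0],[0,0,0],[0,0,0],[0,0,0]], grip=[-1,-1,-1,-1])

```text
clock: 28.0
tool_pos: [0.629, -0.0284, 0.175]
eef_rot: [-0.08, 0.997, -0.001, -0.003]
contact_force: [-4.7, -0.6, 6.8]
opening: 0.175
finger_force: 60.0
```

```bash
python3 st.py
```

```text
vice x,y of TCP mm 38.6 -18.2 z 0.175 F [-4.7 -0.6  6.8] M [-0.2   1.45  0.02] tilt [-0.0066 -0.002  -1.    ] t 28.0
tool y yaw 99.18
```

play_rows(translation=[[-0.004,0,0],[-0.004,0,0],[-0.001,0,-0.006],[0,0,-0.022],[0,0,-0.022],[0,-0.04,0],[0,-0.05,0],[0,-0.05,0],[0,-0.04,0],[0,0,0],[0,0,0],[0,0,0],[0,0,0],[0,0,0],[0,0,0]], delta_rot=[[0,0,0],[0,0,0],[0,0,0],[0,0,0],[0,0,0],[0,0,0],[0,0,0],[0,0,0],[0,0,0],[0,0,8],[0,0,8],[0,0,8],[0,0,6.1],[0,0,0],[0,0,0]], grip=[-1,-1,-1,-1,-1,-1,-1,-1,-1,-1,-1,-1,-1,-1,-1])

```text
clock: 29.88
tool_pos: [0.6691, -0.2037, 0.2249]
eef_rot: [0.18, 0.984, 0.0, -0.0]
contact_force: [-0.6, 0.1, -3.5]
opening: 0.178
finger_force: 60.0
```

```bash
python3 - <<'E'
from h import *
go([.6107,-.2304,.0825],np.radians(69.1));print(pose()[0],r.get_state()["contact_force"])
E
```

```text
tool shift (present axes) [ 0.0451 -0.0457  0.1424]
turn z deg 0.11598756888628972
shift after turn [ 0.045  -0.0458  0.1424]
[ 0.66913508 -0.20372049  0.2248858 ] [-0.62818641  0.05637753 -3.47242783]
```

play_rows(translation=[[0.02,-0.02,0],[0.025,-0.026,0],[0,0,0],[0,0,0.03],[0,0,0.04],[0,0,0.04],[0,0,0.015],[0,0,0],[0,0,0]], delta_rot=[[0,0,0],[0,0,0],[0,0,0],[0,0,0],[0,0,0],[0,0,0],[0,0,0],[0,0,0],[0,0,0]], grip=[-1,-1,-1,-1,-1,-1,-1,-1,-1])

```text
clock: 31.0
tool_pos: [0.6122, -0.2309, 0.1018]
eef_rot: [0.181, 0.983, -0.0, 0.002]
contact_force: [0.4, -0.8, -1.9]
opening: 0.178
finger_force: 60.0
```

```bash
python3 - <<'E'
from h import *
go([.6107,-.2304,.0825],np.radians(69.1));s=r.get_state();print(s["tool_pos"],s["contact_force"],s["moment"])
E
python3 cap.py w5
```

```text
tool shift (present axes) [ 0.0016 -0.0001  0.0193]
turn z deg 0.01398635387025401
shift after turn [ 0.0016 -0.0001  0.0193]
[ 0.61218186 -0.23089348  0.10183152] [ 0.43005884 -0.84676549 -1.92983067] [-0.00625753 -0.0064054  -0.0270867 ]
[ 0.54648254 -0.20592019  0.18240879] [ 0.6121263  -0.23097191  0.10198922] [ 1.81328529e-01  9.83421066e-01 -6.39797682e-05  1.72268065e-03]
```

View pics/w5.png

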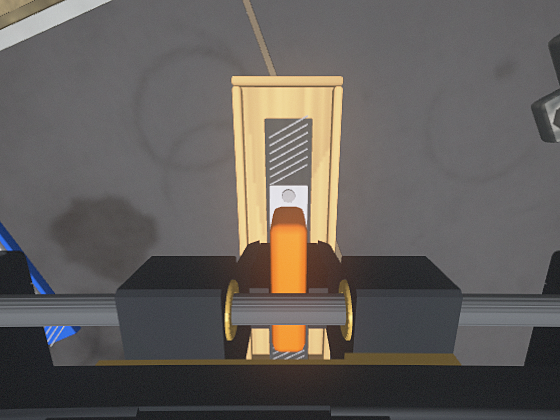

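The file is centred over the tray and parallel to it, with the blade's rear end at (288,120) and the tray's rear wall at (288,80). I'll lower it.

play_rows(translation=[[0.0015,0,0.008],[0,0,0.006],[0,0,0.004],[0,0,0.0005],[0,0,0],[0,0,0]], delta_rot=[[0,0,0],[0,0,0],[0,0,0],[0,0,0],[0,0,0],[0,0,0]], grip=[-1,-1,-1,-1,-1,-1])

```text
clock: 31.8
tool_pos: [0.6092, -0.2301, 0.0817]
eef_rot: [0.181, 0.983, 0.0, -0.0]
contact_force: [-1.0, 0.1, -1.2]
opening: 0.175
finger_force: 60.0
```

play_rows(translation=[[0,0,0.001],[0,0,0]], delta_rot=[[0,0,0],[0,0,0]], grip=[-1,-1])

```text
clock: 32.05
tool_pos: [0.6093, -0.2301, 0.0816]
eef_rot: [0.181, 0.983, -0.0, -0.0]
contact_force: [-2.7, 2.1, 6.8]
opening: 0.174
finger_force: 60.0
```

play_rows(translation=[[0,0,-0.0007],[0,0,0],[0,0,0],[0,0,0],[0,0,0],[0,0,0],[0,0,0],[0,0,-0.02],[0,0,-0.03],[0,0,-0.04],[0,0,-0.04],[0,0,0],[0,0,0]], delta_rot=[[0,0,0],[0,0,0],[0,0,0],[0,0,0],[0,0,0],[0,0,0],[0,0,0],[0,0,0],[0,0,0],[0,0,0],[0,0,0],[0,0,0],[0,0,0]], grip=[-1,0.6,0.6,0.6,0.6,0.6,0.6,0.6,0.6,0.6,0.6,0.6,0.6])

```text
clock: 33.67
tool_pos: [0.6091, -0.2302, 0.2118]
eef_rot: [0.181, 0.983, -0.0, 0.0]
contact_force: [-0.7, 1.2, -0.6]
opening: 0.799
finger_force: 0.0
```

```bash
python3 cap.py w6; python3 st.py
```

```text
[ 0.54363643 -0.205255    0.29263211] [ 0.6087166  -0.23004975  0.21096436] [ 1.81272314e-01  9.83432645e-01  3.69914231e-05 -7.61739025e-04]
vice x,y of TCP mm -13.3 -214.1 z 0.211 F [-1.1 -0.2 -0.3] M [-0.05 -0.04 -0.01] tilt [-1.5e-03  3.0e-04 -1.0e+00] t 33.725
tool y yaw 69.11
```

View pics/w6.png

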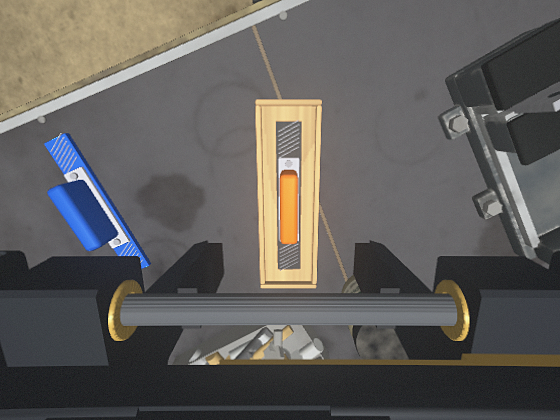

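The file lies flat and centred in its tray at (289,195), released, with the fingers clear. I'll hand the job in.

```bash
python3 -c "
from plant import r
print(r.finish_job())"
```

```text
the job is handed in; nothing more can be done
None
```

I made the three forward strokes in order, laid the file back in its tray, released it and handed the job in; no verdict came back, and early in the left stroke the pressure peaked at about 23 N vertical (about 26 N with the drag), so the 24 N limit may have been passed there, while readings in the other two strokes stayed near 13 N or below.

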